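# Line up tap headworks by size on the inspection rail

## Robot

A 7-joint arm with a two-finger parallel gripper is mounted at the origin on a cart in front of the work surface, level with it; the furniture and walls round the work are solid. World frame = base frame: x ahead of the robot, y to its left, z up, the work surface at z = 0. Lengths are in m, angles in rad, forces in N, time in s.
With the tool pointing down it reaches from about 0.425 to 0.95 m from the base axis. Payload 16.7 kg.
Tool frame: the origin (TCP) lies between the finger pads; the fingertips stand 19 mm ahead of it and the grasp point (between the pads) is the TCP; z points along the fingers, y is the line along which they close (so a half turn about z gives the same grasp; the last joint's range is limited). The gripper opens to 94 mm and grips with 3 to 60 N. Pads are 16 mm wide; open, the fingers measure 119 mm over their backs; the gripper's body (75 mm by 177 mm) begins 78 mm behind the grasp point.
Start: joints at [1.091, 0.426, 0.074, 1.606, -0.034, 1.111, -0.067], TCP at [0.219, -0.639, 0.224] pointing down, gripper open.
Joint ranges: [-2.85, 2.85], [-0.5, 2.14], [-1.23, 1.37], [0.21, 2.46], [-1.02, 4.16], [0.16, 2.05], [-2.73, 2.73]. Speed limits (rad/s): [1.89, 1.89, 2.39, 2.39, 3.01, 3.01, 3.01].

## Interface

Orientations are given as a rotation vector (axis times angle).
In Python, from plant import manip gives the robot as it stands. The module is installed in compiled form; this text tells all that it offers.
- The arm moves only by the shell command python3 -m jog 'ROWS'. ROWS is a JSON object whose one key "motion" holds one flat list of numbers, 7 for each row, row after row: the shift along the tool's x, y, z in m, then the turn, a rotation vector about the tool's x, y, z in rad, then the opening, from 0 (shut) to 1 (fully open). A call has 1 to 5 rows; each row is the pose to reach, as a shift and turn from the pose commanded when the call began, along the tool's axes at that moment; what a row does not reach only later rows make up. A row lasts 1/12 s, in which the tool goes at most 41.7 mm and 7.16 degrees, less where a joint would pass 70% of its speed; a pose out of reach is approached as far as the arm can. A call with a gripper value outside its range is refused whole. The fingers move at their own pace and stop on an object; the grip force is fixed at half the most. Time passes only in rows, so rows that repeat a pose let the fingers close. It gives the time, the measured TCP pose, the force, the opening and the grip force at its end, in the units of the state.
- manip.state(): the state, without advancing time (a new reading comes with each control period).
- manip.capture(name): name is "scene" or "side" or "wrist"; returns a dict with "frame" (480x640x3 uint8, red, green, blue), "fx", "fy", "cx", "cy" (pixels), "extrinsics" (4x4, takes a point from world to camera coordinates). Camera axes: x right, y down, z forward; pixel columns grow to the right and rows downward; lengths in m; the calibration is good to about 2 mm. A picture is of the moment at which its call begins. There is no depth.
- manip.finish_job(): hands the job in; it is judged then, once.
The state is a dict: "time": time; "joint_pos": joint angles; "dq": joint speeds; "effort": joint torques, N m; "tool_pos": TCP position; "orientation": TCP orientation; "force": force on the tool from outside, world axes, zero at the start; "torque": the same for the moment, N m; "opening": finger opening in m; "grip_force": force on a finger pad.
Only numpy, scipy, OpenCV 4.12 (cv2) and the standard library are available. Lean on these libraries where they do the work, as an engineer would, in place of code of your own. Each camera call takes 0.05 s, during which the arm holds its last target. There are 200 camera calls.

## Task

Set the four brass tap headworks out for inspection on the wooden rail: one centred on each green mark, in order of size, with the smallest next to the red end block and each following one larger, so that the largest stands next to the grey block. Never tip a headwork over, and leave all four standing upright, released and at rest.

Things in the scene. Friction and masses are not known exactly. Their poses are not given: they have to be found in the camera images.
- head_xs: the smallest of four loose brass tap headworks: an upright turned part, round skirt 28 mm in diameter with straight sides up to 26 mm, above it a narrower hexagon, collar and thin steel spindle, 40 mm tall over all. Stands on its skirt on the blue bench pad (top z = 0). Origin: centre of the underside; z up along its axis; round, so any yaw may be gripped across the skirt
- head_s: the second smallest of four loose brass tap headworks: an upright turned part, round skirt 36 mm in diameter with straight sides up to 32 mm, above it a narrower hexagon, collar and thin steel spindle, 50 mm tall over all. Stands on its skirt on the blue bench pad (top z = 0). Origin: centre of the underside; z up along its axis; round, so any yaw may be gripped across the skirt
- head_m: the second largest of four loose brass tap headworks: an upright turned part, round skirt 44 mm in diameter with straight sides up to 38 mm, above it a narrower hexagon, collar and thin steel spindle, 60 mm tall over all. Stands on its skirt on the blue bench pad (top z = 0). Origin: centre of the underside; z up along its axis; round, so any yaw may be gripped across the skirt
- head_l: the largest of four loose brass tap headworks: an upright turned part, round skirt 52 mm in diameter with straight sides up to 45 mm, above it a narrower hexagon, collar and thin steel spindle, 70 mm tall over all. Stands on its skirt on the blue bench pad (top z = 0). Origin: centre of the underside; z up along its axis; round, so any yaw may be gripped across the skirt
- mark_a: fixed green disc (end mark), 50 mm in diameter, 2 mm thick, on the pale wooden rail (fixed board 410 x 80 x 12 mm lying on the pad). The four marks a, b, c, d stand in this order in a straight row along the rail, 76 mm apart. Origin: centre of the disc's underside, z = 12 mm, so its top is 2 mm above the origin; its y axis runs along the row, its x axis across the rail
- mark_b: fixed green disc (inner mark), 50 mm in diameter, 2 mm thick, on the pale wooden rail (fixed board 410 x 80 x 12 mm lying on the pad). The four marks a, b, c, d stand in this order in a straight row along the rail, 76 mm apart. Origin: centre of the disc's underside, z = 12 mm, so its top is 2 mm above the origin; its y axis runs along the row, its x axis across the rail
- mark_c: fixed green disc (inner mark), 50 mm in diameter, 2 mm thick, on the pale wooden rail (fixed board 410 x 80 x 12 mm lying on the pad). The four marks a, b, c, d stand in this order in a straight row along the rail, 76 mm apart. Origin: centre of the disc's underside, z = 12 mm, so its top is 2 mm above the origin; its y axis runs along the row, its x axis across the rail
- mark_d: fixed green disc (end mark), 50 mm in diameter, 2 mm thick, on the pale wooden rail (fixed board 410 x 80 x 12 mm lying on the pad). The four marks a, b, c, d stand in this order in a straight row along the rail, 76 mm apart. Origin: centre of the disc's underside, z = 12 mm, so its top is 2 mm above the origin; its y axis runs along the row, its x axis across the rail
- red_block: fixed red end block, 40 x 24 x 22 mm, on the rail at one end of the row, 64 mm beyond the nearest mark (which end varies). Origin: centre of its underside, 12 mm above the pad; 24 mm side along the row
- grey_block: fixed grey end block, 40 x 24 x 22 mm, on the rail at one end of the row, 64 mm beyond the nearest mark (which end varies). Origin: centre of its underside, 12 mm above the pad; 24 mm side along the row

How it is judged:
By the outcome, as a careful person would: the job done as asked, in the order asked, and still so for the second after the job is handed in, with the robot touching nothing.
It also fails if it takes over 93 s, if anything falls off the work surface, if the arm or the gripper's body presses on something with over 40 N, if the wrist force passes 120 N, or if a joint passes its speed limit or range.

## Working session

There is one attempt and no reset: what is moved stays moved. The work goes in short steps, Python scripts to look and compute and a shell command to move; the robot and the scene stay as the last step left them, time stands still between calls to the robot, and variables do not carry over. Pictures are saved under pics/ and viewed, at most 14 in all, crops included, and the job is handed in when it is done.

```bash
mkdir -p pics; python3 - <<'E'
from plant import manip
import cv2,numpy as np
s=manip.state();print({k:np.round(v,3).tolist() for k,v in s.items()})
for n in["scene","side","wrist"]:
    c=manip.capture(n);cv2.imwrite(f"pics/{n}0.png",c["frame"][:,:,::-1]);print(n,c["fx"],c["cx"],c["cy"],np.round(c["extrinsics"],3).tolist())
E
```

```text
{'time': 0.0, 'joint_pos': [1.091, 0.427, 0.074, 1.607, -0.034, 1.111, -0.067], 'dq': [-0.002, -0.001, 0.0, -0.0, 0.0, -0.001, 0.0], 'effort': [-0.0, -93.582, 3.666, -45.418, -0.049, 0.02, 0.0], 'tool_pos': [0.218, -0.638, 0.224], 'orientation': [-3.098, -0.515, 0.0], 'force': [-0.657, 0.43, 0.47], 'torque': [0.0, 0.034, 0.011], 'grip_force': 0.0, 'opening': 0.094}
scene 579.1647957929597 321.4077954558566 239.6846786094106 [[-0.518, -0.856, 0.011, 0.292], [-0.558, 0.328, -0.762, 0.348], [0.648, -0.401, -0.647, 0.59], [0.0, 0.0, 0.0, 1.0]]
side 539.7536383239226 311.9411702620117 241.26094012788874 [[-0.968, -0.251, -0.009, 0.549], [-0.158, 0.636, -0.755, 0.127], [0.195, -0.729, -0.656, 0.814], [0.0, 0.0, 0.0, 1.0]]
wrist 347.29651353773517 322.603742248514 244.76336676446937 [[0.325, -0.946, -0.002, -0.675], [-0.905, -0.311, 0.29, -0.031], [-0.275, -0.092, -0.957, 0.394], [0.0, 0.0, 0.0, 1.0]]
```

View pics/scene0.png

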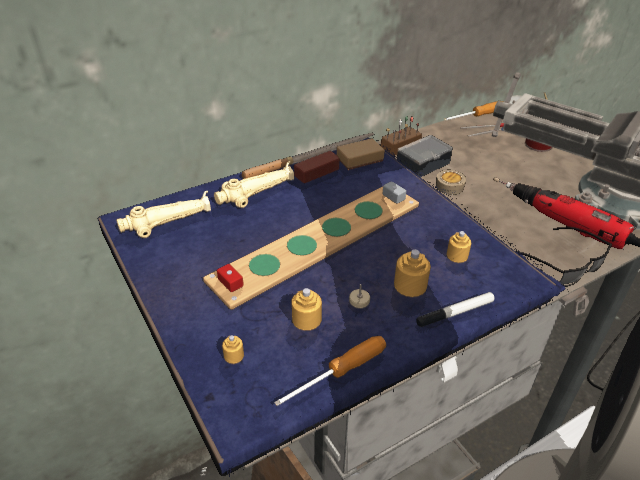

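View pics/side0.png

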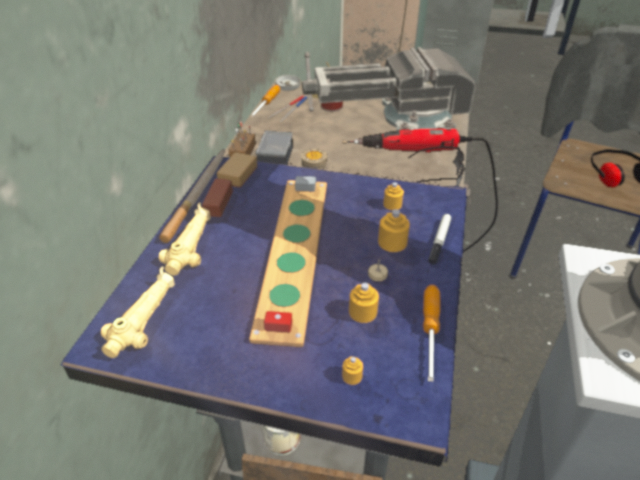

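The scene picture shows the red block at (230,278) and the grey block at (395,193). The heads are xs (233,348), m (307,308), l (411,272) and s (459,246). The side picture shows the same heads at xs (353,370), m (364,302), l (394,230) and s (394,196), with the marks at x of about 285–302.

```bash
cat > h.py <<'E'
from plant import manip
import cv2,numpy as np
def cams(names=("scene","side")): return {n:manip.capture(n) for n in names}
def ray(c,p):
    E=c["extrinsics"];R=E[:3,:3];d=R.T@[(p[0]-c["cx"])/c["fx"],(p[1]-c["cy"])/c["fy"],1]
    return -R.T@E[:3,3],d/np.linalg.norm(d)
def plane(c,p,z):
    o,d=ray(c,p);return o+d*(z-o[2])/d[2]
def tri(rs):
    A=sum(np.eye(3)-np.outer(d,d) for o,d in rs);b=sum((np.eye(3)-np.outer(d,d))@o for o,d in rs)
    return np.linalg.solve(A,b)
def proj(c,P):
    q=c["extrinsics"][:3]@np.append(P,1);return np.array([c["fx"]*q[0]/q[2]+c["cx"],c["fy"]*q[1]/q[2]+c["cy"]])
def blobs(c,kind,amin=60):
    h=cv2.cvtColor(c["frame"],cv2.COLOR_RGB2HSV)
    lo,hi={"brass":((12,130,60),(28,255,255)),"green":((60,70,40),(90,255,255)),"red":((0,170,70),(6,255,255))}[kind]
    m=cv2.inRange(h,lo,hi)
    m=cv2.morphologyEx(m,cv2.MORPH_CLOSE,np.ones((5,5)))
    n,l,s,ce=cv2.connectedComponentsWithStats(m)
    return [(ce[i],s[i]) for i in range(1,n) if s[i][4]>=amin]
E
python3 - <<'E'
from h import *
C=cams()
for n,c in C.items():
    for k in("brass","green"):
        for ce,s in blobs(c,k):
            print(n,k,ce.round(1),s, plane(c,ce,.014 if k=="green" else .02).round(4))
E
```

```text
scene brass [484.3 108.9] [473 102  24  14 211] [ 0.7932 -0.5729  0.02  ]
scene brass [397.3 143.9] [381 135  40  20 241] [ 0.7699 -0.308   0.02  ]
scene brass [264.5 169.9] [242 161  46  18 202] [ 0.8217 -0.0269  0.02  ]
scene brass [451.1 176.9] [442 172  19  11 156] [ 0.6202 -0.3242  0.02  ]
scene brass [458.4 247.7] [447 233  24  30 541] [ 0.4557 -0.1975  0.02  ]
scene brass [411.5 274.7] [ 394  252   36   45 1246] [ 0.4442 -0.0913  0.02  ]
scene brass [306.1 310.6] [292 291  30  39 968] [0.4624 0.0878 0.02  ]
scene brass [232.8 349.7] [222 336  22  28 454] [0.4509 0.2093 0.02  ]
scene brass [357.2 355.5] [ 329  336   57   42 1062] [0.3565 0.0694 0.02  ]
scene green [368.  209.9] [355 202  27  17 348] [ 0.6215 -0.1321  0.014 ]
scene green [336.  226.9] [322 218  29  18 389] [ 0.6098 -0.0569  0.014 ]
scene green [301.5 245. ] [287 236  30  19 436] [0.5984 0.0181 0.014 ]
scene green [264.1 264.5] [249 255  31  20 493] [0.5872 0.0931 0.014 ]
side brass [271.6  93.5] [263  85  17  19 168] [ 0.8185 -0.5617  0.02  ]
side brass [313.6 154.8] [306 151  16   9 110] [ 0.6422 -0.3049  0.02  ]
side brass [393.1 222.4] [ 379  186   30   66 1306] [ 0.4461 -0.1183  0.02  ]
side brass [173.9 227.4] [162 211  24  30 119] [ 0.8253 -0.0093  0.02  ]
side brass [363.4 303.7] [350 285  29  37 861] [0.4622 0.0895 0.02  ]
side brass [431.4 308.4] [424 285  16  48 683] [0.3607 0.0738 0.02  ]
side brass [352.3 370.8] [343 358  20  26 401] [0.4545 0.2142 0.02  ]
side green [301.2 207.3] [290 201  23  14 254] [ 0.6212 -0.1289  0.014 ]
side green [296.4 233. ] [285 226  24  15 296] [ 0.6097 -0.0542  0.014 ]
side green [290.6 261.9] [278 253  26  18 377] [0.5985 0.0207 0.014 ]
side green [284.3 294.8] [271 285  28  21 470] [0.587  0.0957 0.014 ]
```

```bash
cat > heads.py <<'E'
from h import *
import sys
G={"xs":(.455,.212),"s":(.456,-.20),"m":(.462,.0885),"l":(.444,-.093)}
def main():
    C=cams();out={}
    for k,(x,y) in G.items():
        rs=[];w=[]
        for n,c in C.items():
            h=cv2.cvtColor(c["frame"],cv2.COLOR_RGB2HSV)
            m=cv2.inRange(h,(12,130,60),(28,255,255))
            cnt,_=cv2.findContours(m,cv2.RETR_EXTERNAL,cv2.CHAIN_APPROX_NONE)
            g=proj(c,(x,y,.02))
            b=min((q for q in cnt if cv2.contourArea(q)>60),key=lambda q:np.hypot(*(cv2.boundingRect(q)[0]+cv2.boundingRect(q)[2]/2-g[0],cv2.boundingRect(q)[1]+cv2.boundingRect(q)[3]/2-g[1])))
            M=cv2.moments(cv2.convexHull(b));rs.append(ray(c,(M["m10"]/M["m00"],M["m01"]/M["m00"])));bb=cv2.boundingRect(b)
            o=rs[-1][0]; w.append(bb[2]/c["fx"]*np.linalg.norm(o-[x,y,.02])*1e3)
        P=tri(rs);print(k,P.round(4),"widths mm",np.round(w,1),"resid",[round(1e3*np.linalg.norm(np.cross(P-o,d)),1) for o,d in rs])
main()
E
python3 heads.py; python3 - <<'E'
from plant import manip;from scipy.spatial.transform import Rotation as R
print(R.from_rotvec(manip.state()["orientation"]).as_matrix().round(3))
E
```

```text
xs [0.4557 0.2081 0.0139] widths mm [30.8 28.1] resid [np.float64(0.8), np.float64(0.8)]
s [ 0.4576 -0.1997  0.0173] widths mm [40.6 37. ] resid [np.float64(0.7), np.float64(0.7)]
m [0.4625 0.0876 0.0204] widths mm [43.9 44.9] resid [np.float64(0.7), np.float64(0.7)]
l [ 0.442 -0.089  0.023] widths mm [56.9 53.7] resid [np.float64(1.0), np.float64(1.0)]
[[ 0.946  0.324 -0.   ]
 [ 0.324 -0.946  0.   ]
 [ 0.    -0.    -1.   ]]
```

```bash
python3 - <<'E'
from h import *
c=cams(("scene",))["scene"]
for n,p,z in [("pen tip",(418,321),.006),("pen end",(495,297),.006),("pin base",(360,300),.005),("drv butt",(385,343),.015),("drv neck",(332,370),.015),("drv tip",(277,403),.005)]: print(n,plane(c,p,z).round(3))
E
```

```text
pen tip [ 0.372 -0.049  0.006]
pen end [ 0.351 -0.181  0.006]
pin base [ 0.451 -0.     0.005]
drv butt [0.358 0.022 0.015]
drv neck [0.357 0.109 0.015]
drv tip [0.355 0.193 0.005]
```

```bash
cat > to.py <<'E'
import sys,numpy as np
from plant import manip
from scipy.spatial.transform import Rotation as R
# usage: to.py x y z [yawdeg of tool y]: delta in current tool axes
x,y,z=map(float,sys.argv[1:4]);a=np.radians(float(sys.argv[4]) if len(sys.argv)>4 else 8.7)
s=manip.state();C=R.from_rotvec(s["orientation"]);ty=np.array([np.cos(a),np.sin(a),0]);tz=np.array([0,0,-1.])
T=R.from_matrix(np.c_[np.cross(ty,tz),ty,tz])
print("t",round(s["time"],2),"at",s["tool_pos"].round(4) if hasattr(s["tool_pos"],"round") else np.round(s["tool_pos"],4),"open",round(s["opening"],4),"shift",C.inv().apply(np.array([x,y,z])-s["tool_pos"]).round(4),"turn",(C.inv()*T).as_rotvec().round(4),"q",np.round(s["joint_pos"],2))
E
python3 -m jog '{"motion":[0.368,-0.337,0.074,0,0,-1.39,0.65,0.368,-0.337,0.074,0,0,-1.39,0.65,0.368,-0.337,0.074,0,0,-1.39,0.65,0.368,-0.337,0.074,0,0,-1.39,0.65,0.368,-0.337,0.074,0,0,-1.39,0.65]}'
python3 to.py .4576 -.1997 .12
```

```text
time: 0.82
tool_pos: [0.3178, -0.456, 0.1939]
orientation: [2.786, 1.451, -0.0]
force: [1.4, -1.0, -0.7]
opening: 0.0637
grip_force: 0.0
t 0.82 at [ 0.3178 -0.456   0.1939] open 0.0637 shift [ 0.2902 -0.0323  0.0738] turn [ 3.000e-04  5.000e-04 -7.619e-01] q [ 0.95  0.27 -0.12  1.9   0.04  0.97  0.2 ]
```

```bash
python3 -m jog '{"motion":[0.290,-0.032,0.074,0,0,-0.76,0.65,0.290,-0.032,0.074,0,0,-0.76,0.65,0.290,-0.032,0.074,0,0,-0.76,0.65,0.290,-0.032,0.074,0,0,-0.76,0.65,0.290,-0.032,0.074,0,0,-0.76,0.65]}' >/dev/null
python3 to.py .4576 -.1997 .12
```

```text
t 1.23 at [ 0.4158 -0.2794  0.1427] open 0.0608 shift [0.0791 0.0429 0.0227] turn [ 0.0007  0.0006 -0.137 ] q [ 0.75  0.26 -0.33  2.05  0.11  0.84  0.37]
```

```bash
python3 -m jog '{"motion":[0.079,0.043,0.023,0,0,-0.137,0.65,0.079,0.043,0.023,0,0,-0.137,0.65,0.079,0.043,0.023,0,0,-0.137,0.65,0.079,0.043,0.023,0,0,-0.137,0.65,0.079,0.043,0.023,0,0,-0.137,0.65]}' >/dev/null
python3 to.py .4576 -.1997 .024;python3 - <<'E'
from h import *
for n in("wrist","scene"):
    cv2.imwrite(f"pics/{n}1.png",manip.capture(n)["frame"][:,:,::-1])
E
```

```text
t 1.65 at [ 0.4575 -0.2017  0.1197] open 0.0615 shift [0.002  0.0005 0.0957] turn [-0.0003 -0.0001 -0.0052] q [ 0.63  0.3  -0.39  2.07  0.16  0.8   0.28]
```

View pics/wrist1.png

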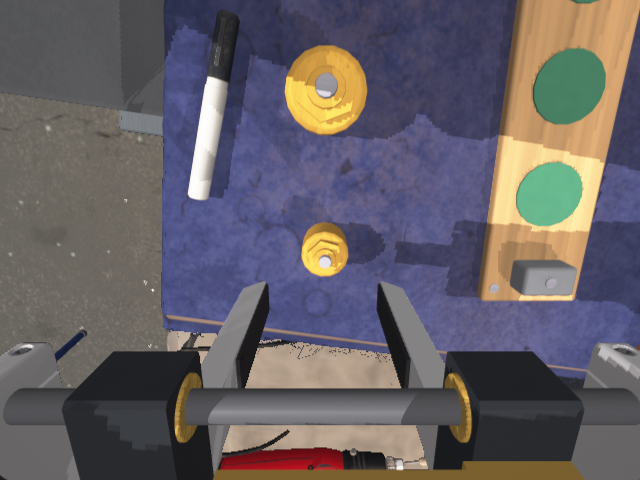

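The wrist picture shows head s at (325,250), between the fingers, whose centre is at about (322, –). The way down is clear.

```bash
python3 -m jog '{"motion":[0.002,0,0.035,0,0,0,0.65,0.002,0,0.07,0,0,0,0.65,0.002,0,0.096,0,0,0,0.65,0.002,0,0.096,0,0,0,0.65,0.002,0,0.096,0,0,0,0.65]}'
python3 to.py .4576 -.1997 .024
python3 -m jog '{"motion":[0,0,0,0,0,0,0.2,0,0,0,0,0,0,0.2,0,0,0,0,0,0,0.2,0,0,0,0,0,0,0.2,0,0,0,0,0,0,0.2]}'
python3 to.py .5985 .0194 .17
```

```text
time: 2.17
tool_pos: [0.4563, -0.2009, 0.0229]
orientation: [-2.055, -2.374, 0.001]
force: [0.1, 0.5, 1.0]
opening: 0.0611
grip_force: 0.0
t 2.17 at [ 0.4563 -0.2009  0.0229] open 0.0611 shift [ 0.001   0.0015 -0.0011] turn [-0.0016 -0.0006 -0.0081] q [ 0.57  0.45 -0.34  2.13  0.26  0.6   0.19]
time: 2.58
tool_pos: [0.4575, -0.2001, 0.0243]
orientation: [2.053, 2.376, 0.0]
force: [-1.2, -0.2, 6.4]
opening: 0.0355
grip_force: 30.0
t 2.58 at [ 0.4575 -0.2001  0.0243] open 0.0355 shift [ 0.1966  0.1715 -0.1456] turn [ 0.0009  0.0007 -0.0062] q [ 0.57  0.45 -0.34  2.13  0.26  0.6   0.19]
```

```bash
python3 -m jog '{"motion":[0,0,-0.03,0,0,0,0.2,0,0,-0.07,0,0,0,0.2,0.025,0.02,-0.09,0,0,0,0.2,0.055,0.045,-0.09,0,0,0,0.2,0.085,0.07,-0.09,0,0,0,0.2]}'
python3 to.py .5985 .0194 .10
```

```text
time: 3.0
tool_pos: [0.5152, -0.1054, 0.1157]
orientation: [2.055, 2.372, 0.002]
force: [1.0, -0.7, -2.2]
opening: 0.035
grip_force: 30.0
t 3.0 at [ 0.5152 -0.1054  0.1157] open 0.035 shift [0.1117 0.1002 0.0158] turn [ 0.0029  0.0018 -0.0088] q [ 0.44  0.35 -0.43  2.02  0.2   0.81  0.04]
```

```bash
python3 -m jog '{"motion":[0.025,0.022,0,0,0,0,0.2,0.052,0.046,0,0,0,0,0.2,0.08,0.071,0,0,0,0,0.2,0.105,0.094,0,0,0,0,0.2,0.112,0.100,0.01,0,0,0,0.2]}' >/dev/null
python3 -m jog '{"motion":[0,0,0.01,0,0,0,0.2,0,0,0.01,0,0,0,0.2]}' 
python3 to.py .5985 .0194 .0395;python3 - <<'E'
from h import *
C=cams(("wrist",))
cv2.imwrite("pics/w2.png",C["wrist"]["frame"][:,:,::-1])
E
```

```text
time: 3.58
tool_pos: [0.5952, 0.0198, 0.0915]
orientation: [-2.051, -2.377, 0.004]
force: [-0.7, -0.0, -1.1]
opening: 0.0352
grip_force: 30.0
t 3.58 at [0.5952 0.0198 0.0915] open 0.0352 shift [-0.0009  0.0034  0.052 ] turn [-0.0033 -0.0002 -0.0049] q [ 0.2   0.48 -0.44  1.88  0.27  0.84 -0.22]
```

View pics/w2.png

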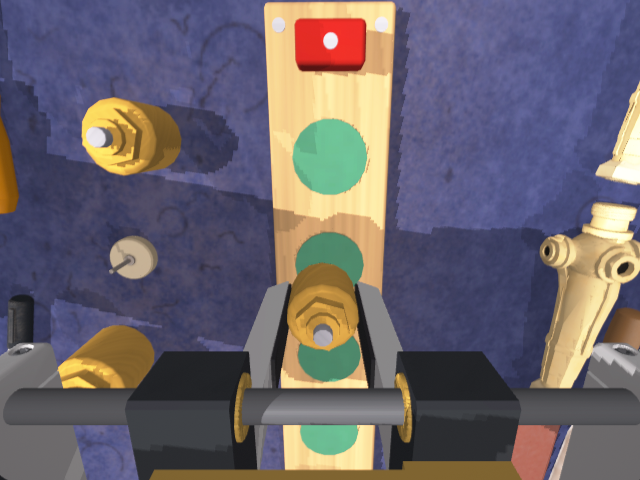

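The picture shows the head held upright at (322,310). It is heading for the inner mark at (329,260), and the red block is visible at (330,40).

```bash
python3 -m jog '{"motion":[-0.001,0.003,0.02,0.003,0,-0.005,0.2,-0.001,0.003,0.04,0.003,0,-0.005,0.2,-0.001,0.003,0.046,0.003,0,-0.005,0.2,-0.001,0.003,0.046,0.003,0,-0.005,0.2,-0.001,0.003,0.046,0.003,0,-0.005,0.2]}' >/dev/null
python3 to.py .5985 .0194 .0385; python3 - <<'E'
from h import *
C=cams(("scene","side"))
for n,c in C.items():
    print(n,[ (ce.round(1),plane(c,ce,.014).round(4)) for ce,s in blobs(c,"green",150)])
E
```

```text
t 4.05 at [0.5997 0.0185 0.0483] open 0.0353 shift [ 0.0011 -0.001   0.0098] turn [-0.0033  0.0001 -0.0019] q [ 0.18  0.55 -0.41  1.89  0.3   0.77 -0.25]
scene [(array([368. , 209.9]), array([ 0.6215, -0.1322,  0.014 ])), (array([336. , 226.9]), array([ 0.6098, -0.057 ,  0.014 ])), (array([301.4, 248.7]), array([0.5904, 0.0228, 0.014 ])), (array([264.1, 264.5]), array([0.5872, 0.0931, 0.014 ]))]
side [(array([284.3, 294.7]), array([0.587 , 0.0956, 0.014 ]))]
```

```bash
python3 -m jog '{"motion":[0.001,-0.001,0.004,0.003,0,0,0.2,0.001,-0.001,0.008,0.003,0,0,0.2,0.001,-0.001,0.0095,0.003,0,0,0.2,0.001,-0.001,0.0095,0.003,0,0,0.2,0.001,-0.001,0.0095,0.003,0,0,0.2]}' 
python3 -m jog '{"motion":[0,0,0,0,0,0,0.2,0,0,0,0,0,0,0.2]}'
```

```text
time: 4.57
tool_pos: [0.5986, 0.0202, 0.0384]
orientation: [-2.045, -2.38, 0.007]
force: [-2.1, 0.2, 4.8]
opening: 0.0351
grip_force: 30.0
time: 4.73
tool_pos: [0.5987, 0.0202, 0.0384]
orientation: [-2.045, -2.38, 0.007]
force: [-2.7, -0.9, 5.2]
opening: 0.0347
grip_force: 30.0
```

```bash
python3 -m jog '{"motion":[0,0,0,0,0,0,0.65,0,0,0,0,0,0,0.65,0,0,0,0,0,0,0.65,0,0,-0.03,0,0,0,0.65,0,0,-0.07,0,0,0,0.65]}' >/dev/null
python3 -m jog '{"motion":[0,0,-0.03,0,0,0,0.9,0,0,-0.04,0,0,0,0.9]}' >/dev/null
python3 to.py .442 -.089 .13;python3 - <<'E'
from h import *
C=cams(("scene","side","wrist"))
cv2.imwrite("pics/w3.png",C["wrist"]["frame"][:,:,::-1])
E
```

```text
t 5.32 at [0.6013 0.0207 0.1528] open 0.0709 shift [-0.0845 -0.174   0.0229] turn [-0.0006  0.0004 -0.0008] q [ 0.22  0.42 -0.46  1.82  0.22  0.96 -0.18]
```

View pics/w3.png

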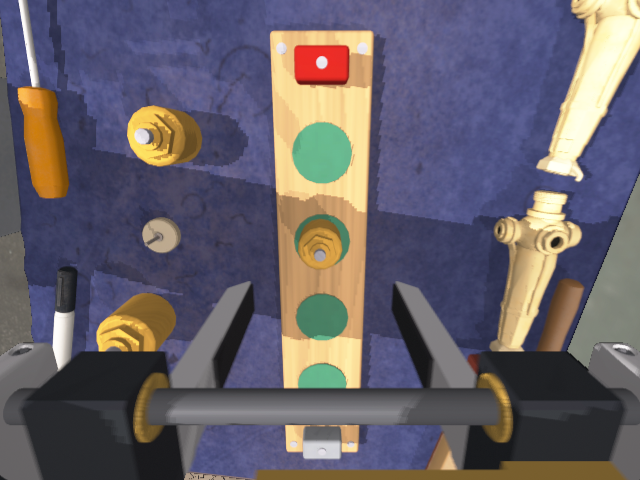

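The head stands on its inner mark at (320,245), and the rest of the scene is undisturbed. Next I take l.

```bash
python3 -m jog '{"motion":[-0.017,-0.035,0,0,0,0,0.9,-0.034,-0.07,0.005,0,0,0,0.9,-0.051,-0.105,0.01,0,0,0,0.9,-0.068,-0.14,0.015,0,0,0,0.9,-0.0845,-0.174,0.02,0,0,0,0.9]}' >/dev/null
python3 -m jog '{"motion":[0,0,0,0,0,0,0.9,0,0,0,0,0,0,0.9]}' >/dev/null
python3 heads.py; python3 to.py .442 -.089 .03;python3 - <<'E'
from h import *
C=cams(("wrist",))
cv2.imwrite("pics/w4.png",C["wrist"]["frame"][:,:,::-1])
E
```

```text
xs [0.4557 0.2082 0.0139] widths mm [30.8 28.1] resid [np.float64(0.8), np.float64(0.8)]
s [ 0.4415 -0.0886  0.0237] widths mm [60.9 60.4] resid [np.float64(0.9), np.float64(0.9)]
m [0.4626 0.0874 0.0205] widths mm [43.9 44.9] resid [np.float64(0.7), np.float64(0.7)]
l [ 0.4415 -0.0886  0.0237] widths mm [56.9 55.5] resid [np.float64(0.9), np.float64(0.9)]
t 6.15 at [ 0.44   -0.0892  0.1286] open 0.0846 shift [-0.0002  0.0027  0.0986] turn [-0.0066 -0.0007 -0.0009] q [ 0.47  0.22 -0.46  2.16  0.13  0.8   0.08]
```

View pics/w4.png

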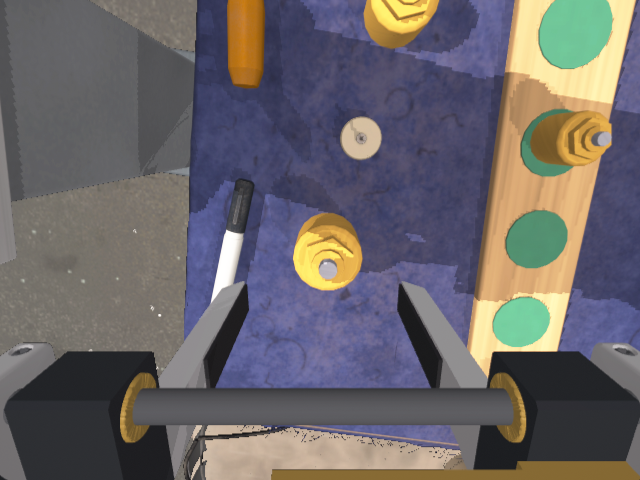

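The picture shows l at (328,255), centred between the fingers, with the pen (white end at 225,285) clear of the left finger.

```bash
python3 -m jog '{"motion":[0,0.002,0.035,-0.004,0,0,0.85,0,0.002,0.07,-0.006,0,0,0.85,0,0.002,0.098,-0.006,0,0,0.85,0,0.002,0.098,-0.006,0,0,0.85,0,0.002,0.098,-0.006,0,0,0.85]}'
python3 -m jog '{"motion":[0,0,0,0,0,0,0.4,0,0,0,0,0,0,0.4,0,0,0,0,0,0,0.4,0,0,0,0,0,0,0.4,0,0,0,0,0,0,0.4]}'
python3 -m jog '{"motion":[0,0,0,0,0,0,0.4]}'
python3 to.py .6214 -.1305 .13
```

```text
time: 6.62
tool_pos: [0.441, -0.0881, 0.0305]
orientation: [-2.043, -2.382, 0.002]
force: [-0.5, 0.1, 1.0]
opening: 0.0796
grip_force: 0.0
time: 7.03
tool_pos: [0.442, -0.0894, 0.0321]
orientation: [2.047, 2.381, 0.001]
force: [-2.3, -0.8, 13.0]
opening: 0.0506
grip_force: 30.0
time: 7.12
tool_pos: [0.442, -0.0895, 0.0322]
orientation: [2.047, 2.381, 0.001]
force: [-1.9, -0.2, 13.0]
opening: 0.0512
grip_force: 30.0
t 7.12 at [ 0.442  -0.0895  0.0322] open 0.0512 shift [-0.0676  0.1714 -0.0975] turn [ 0.0015  0.0007 -0.0011] q [ 0.4   0.38 -0.4   2.23  0.27  0.57 -0.05]
```

```bash
python3 -m jog '{"motion":[0,0,-0.03,0,0,0,0.4,0,0,-0.065,0,0,0,0.4,-0.005,0.012,-0.09,0,0,0,0.4,-0.015,0.038,-0.095,0,0,0,0.4,-0.028,0.072,-0.095,0,0,0,0.4]}' 
python3 to.py .6214 -.1305 .11
```

```text
time: 7.53
tool_pos: [0.5173, -0.1069, 0.1292]
orientation: [2.046, 2.379, 0.001]
force: [0.8, -0.1, -1.4]
opening: 0.0512
grip_force: 30.0
t 7.53 at [ 0.5173 -0.1069  0.1292] open 0.0512 shift [-0.0389  0.0993  0.0196] turn [ 0.0029  0.0025 -0.0015] q [ 0.45  0.33 -0.44  2.    0.19  0.84  0.06]
```

```bash
python3 -m jog '{"motion":[-0.013,0.033,0.005,0,0,0,0.4,-0.026,0.066,0.015,0,0,0,0.4,-0.037,0.095,0.02,0,0,0,0.4,-0.039,0.099,0.03,0,0,0,0.4,-0.039,0.099,0.05,0,0,0,0.4]}' 
python3 -m jog '{"motion":[0,0,0.01,0,0,0,0.4,0,0,0.01,0,0,0,0.4]}' 
python3 to.py .6214 -.1305 .0462
```

```text
time: 7.95
tool_pos: [0.6232, -0.1302, 0.0771]
orientation: [2.047, 2.38, 0.003]
force: [0.1, 0.1, -3.0]
opening: 0.0511
grip_force: 30.0
time: 8.12
tool_pos: [0.6186, -0.1295, 0.0639]
orientation: [-2.045, -2.38, 0.003]
force: [-0.4, 0.3, -1.9]
opening: 0.0511
grip_force: 30.0
t 8.12 at [ 0.6186 -0.1295  0.0639] open 0.0511 shift [-0.0014  0.0027  0.0177] turn [-0.0038 -0.0014 -0.0008] q [ 0.39  0.56 -0.38  1.81  0.27  0.83  0.03]
```

```bash
python3 -m jog '{"motion":[-0.001,0.001,0.006,-0.003,0,0,0.4,-0.001,0.001,0.009,-0.003,0,0,0.4,-0.001,0.001,0.009,-0.003,0,0,0.4,-0.001,0.001,0.009,-0.003,0,0,0.4]}' >/dev/null
python3 to.py .6214 -.1305 .0462
```

```text
t 8.45 at [ 0.6217 -0.1307  0.0579] open 0.0512 shift [ 0.0002 -0.0003  0.0117] turn [ 0.0036  0.0002 -0.0009] q [ 0.39  0.57 -0.38  1.81  0.28  0.81  0.02]
```

```bash
python3 -m jog '{"motion":[0,0,0.004,0,0,0,0.4,0,0,0.008,0,0,0,0.4,0,0,0.011,0,0,0,0.4,0,0,0.0115,0,0,0,0.4,0,0,0.0115,0,0,0,0.4]}' 
python3 -m jog '{"motion":[0,0,0,0,0,0,0.4,0,0,0,0,0,0,0.4]}'
```

```text
time: 8.87
tool_pos: [0.6217, -0.1307, 0.046]
orientation: [2.046, 2.381, 0.003]
force: [-2.2, -0.2, 5.3]
opening: 0.0511
grip_force: 30.0
time: 9.03
tool_pos: [0.6217, -0.1306, 0.046]
orientation: [2.046, 2.381, 0.004]
force: [-2.2, -0.0, 4.9]
opening: 0.0511
grip_force: 30.0
```

Contact is gentle, so I release and go up.

```bash
python3 -m jog '{"motion":[0,0,0,0,0,0,0.85,0,0,0,0,0,0,0.85,0,0,0,0,0,0,0.85,0,0,0,0,0,0,0.85,0,0,-0.03,0,0,0,0.85]}' >/dev/null
python3 -m jog '{"motion":[0,0,-0.035,0,0,0,0.8,0,0,-0.07,0,0,0,0.8,0,0,-0.1,0,0,0,0.8,0,0,-0.1,0,0,0,0.8]}' >/dev/null
python3 to.py .4625 .0875 .13;python3 - <<'E'
from h import *
c=manip.capture("scene")
cv2.imwrite("pics/s5.png",cv2.resize(c["frame"][150:390,180:500,::-1],None,fx=2.4,fy=2.4))
E
```

```text
t 9.78 at [ 0.624  -0.1308  0.182 ] open 0.0752 shift [ 0.2402 -0.1274  0.0501] turn [ 0.0106  0.0026 -0.0011] q [ 0.43  0.43 -0.42  1.72  0.2   1.02  0.09]
```

View pics/s5.png

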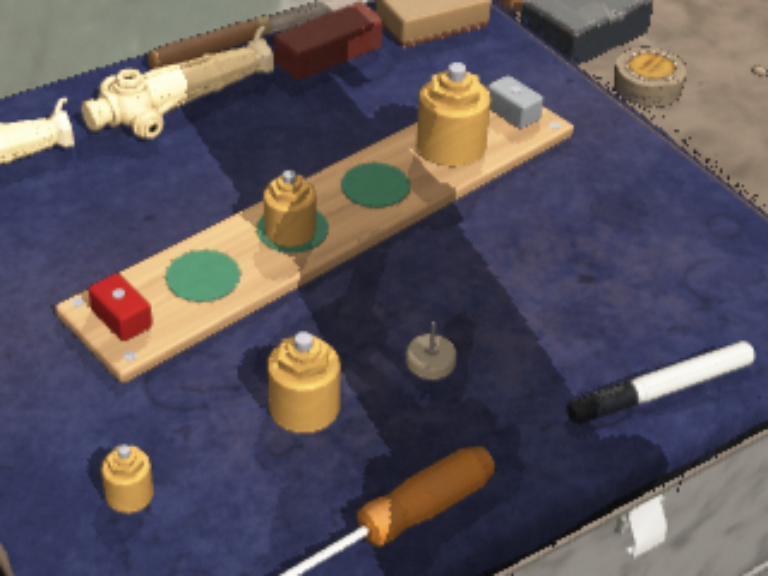

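The picture shows l on its end mark by the grey block and s on the inner mark nearest the red end. Next I take m.

```bash
python3 -m jog '{"motion":[0.034,-0.018,0,0,0,0,0.8,0.069,-0.036,0,0,0,0,0.8,0.103,-0.055,0.01,0.005,0,0,0.8,0.137,-0.073,0.02,0.005,0,0,0.8,0.171,-0.091,0.03,0.005,0,0,0.8]}' >/dev/null
python3 -m jog '{"motion":[0.034,-0.018,0.01,0,0,0,0.8,0.069,-0.036,0.02,0.005,0,0,0.8,0.069,-0.036,0.02,0.005,0,0,0.8,0.069,-0.036,0.02,0.005,0,0,0.8]}' >/dev/null
python3 to.py .4625 .0875 .028;python3 - <<'E'
from h import *
c=manip.capture("wrist")
cv2.imwrite("pics/w6.png",c["frame"][:,:,::-1])
E
```

```text
t 10.58 at [0.458  0.089  0.1246] open 0.0752 shift [-0.0021  0.0051  0.0966] turn [-0.0088 -0.0001  0.0029] q [ 0.16  0.26 -0.55  2.12  0.19  0.81 -0.35]
```

View pics/w6.png

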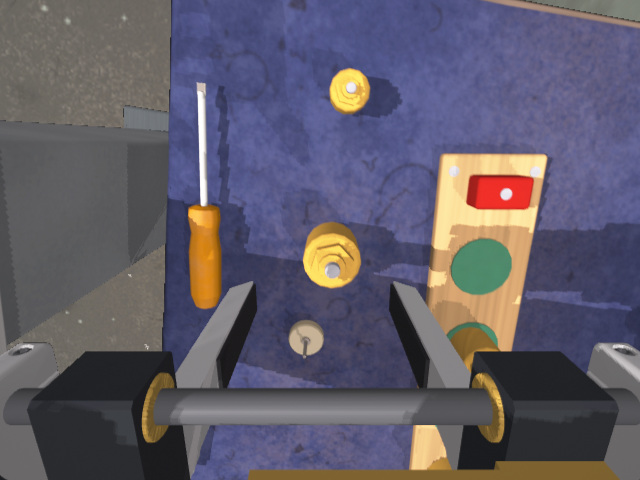

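The picture shows m at (332,258), between the fingers, with the screwdriver and rail clear.

```bash
python3 -m jog '{"motion":[-0.002,0.004,0.035,-0.004,0,0,0.8,-0.002,0.004,0.07,-0.006,0,0,0.8,-0.002,0.004,0.096,-0.006,0,0.003,0.8,-0.002,0.004,0.096,-0.006,0,0.003,0.8,-0.002,0.004,0.096,-0.006,0,0.003,0.8]}'
python3 -m jog '{"motion":[0,0,0,0,0,0,0.3,0,0,0,0,0,0,0.3,0,0,0,0,0,0,0.3,0,0,0,0,0,0,0.3,0,0,0,0,0,0,0.3]}'
python3 -m jog '{"motion":[0,0,0,0,0,0,0.3]}'
python3 to.py .6098 -.0555 .15
```

```text
time: 11.05
tool_pos: [0.4628, 0.0854, 0.0289]
orientation: [-2.05, -2.377, 0.005]
force: [1.1, -0.5, -0.1]
opening: 0.075
grip_force: 0.0
time: 11.47
tool_pos: [0.4637, 0.086, 0.0303]
orientation: [2.051, 2.379, 0.0]
force: [0.5, 0.4, 0.9]
opening: 0.0452
grip_force: 0.0
time: 11.55
tool_pos: [0.4638, 0.0861, 0.0303]
orientation: [2.051, 2.379, 0.0]
force: [-0.4, -1.5, 10.0]
opening: 0.0435
grip_force: 30.0
t 11.55 at [0.4638 0.0861 0.0303] open 0.0435 shift [-0.1616  0.1236 -0.1197] turn [ 0.0003  0.0002 -0.004 ] q [ 0.08  0.42 -0.48  2.18  0.34  0.61 -0.49]
```

```bash
python3 -m jog '{"motion":[0,0,-0.03,0,0,0,0.3,0,0,-0.065,0,0,0,0.3,0,0,-0.1,0,0,0,0.3,-0.02,0.015,-0.115,0,0,0,0.3,-0.047,0.036,-0.115,0,0,0,0.3]}' >/dev/null
python3 -m jog '{"motion":[-0.027,0.021,0,0,0,0,0.3,-0.054,0.042,0,0,0,0,0.3,-0.081,0.063,0,0,0,0,0.3,-0.105,0.081,0,0,0,0,0.3,-0.114,0.088,0,0,0,0,0.3]}' >/dev/null
python3 -m jog '{"motion":[0,0,0.01,0,0,0,0.3,0,0,0.03,0,0,0,0.3,0,0,0.045,0,0,0,0.3,0,0,0.045,0,0,0,0.3]}'
python3 to.py .6098 -.0563 .0443
```

```text
time: 12.72
tool_pos: [0.6071, -0.0539, 0.0963]
orientation: [-2.047, -2.377, 0.005]
force: [-0.9, -0.1, -1.6]
opening: 0.0435
grip_force: 30.0
t 12.72 at [ 0.6071 -0.0539  0.0963] open 0.0435 shift [-0.0029  0.0026  0.0519] turn [-0.0056 -0.0015 -0.0028] q [ 0.32  0.5  -0.44  1.84  0.27  0.87 -0.1 ]
```

```bash
python3 -m jog '{"motion":[-0.001,0.001,0.02,-0.004,0,-0.003,0.3,-0.001,0.001,0.036,-0.004,0,-0.003,0.3,-0.001,0.001,0.042,-0.004,0,-0.003,0.3,-0.001,0.001,0.042,-0.004,0,-0.003,0.3,-0.001,0.001,0.042,-0.004,0,-0.003,0.3]}' >/dev/null
python3 -m jog '{"motion":[0,0,0,0,0,0,0.3,0,0,0,0,0,0,0.3,0,0,0,0,0,0,0.3]}' >/dev/null
python3 to.py .6098 -.0563 .0443
```

```text
t 13.38 at [ 0.6112 -0.0557  0.0583] open 0.0434 shift [-0.0003 -0.0015  0.014 ] turn [ 0.0041  0.0003 -0.0009] q [ 0.31  0.55 -0.42  1.86  0.3   0.79 -0.12]
```

```bash
python3 -m jog '{"motion":[0,-0.001,0.005,0.003,0,0,0.3,0,-0.001,0.01,0.003,0,0,0.3,0,-0.001,0.013,0.003,0,0,0.3,0,-0.001,0.0138,0.003,0,0,0.3,0,-0.001,0.0138,0.003,0,0,0.3]}' 
python3 -m jog '{"motion":[0,0,0,0,0,0,0.3,0,0,0,0,0,0,0.3]}'
```

```text
time: 13.8
tool_pos: [0.6096, -0.056, 0.0439]
orientation: [-2.048, -2.382, 0.001]
force: [-5.9, -0.8, 13.4]
opening: 0.0439
grip_force: 30.0
time: 13.97
tool_pos: [0.6095, -0.056, 0.0439]
orientation: [-2.047, -2.382, 0.001]
force: [-5.0, -0.5, 12.9]
opening: 0.0436
grip_force: 30.0
```

```bash
python3 -m jog '{"motion":[0,0,0,0,0,0,0.75,0,0,0,0,0,0,0.75,0,0,0,0,0,0,0.75,0,0,0,0,0,0,0.75,0,0,-0.03,0,0,0,0.75]}' >/dev/null
python3 -m jog '{"motion":[0,0,-0.035,0,0,0,0.65,0,0,-0.07,0,0,0,0.65,0,0,-0.1,0,0,0,0.65,0,0,-0.1,0,0,0,0.65]}' >/dev/null
python3 to.py .4557 .2082 .11
```

```text
t 14.72 at [ 0.6126 -0.0557  0.1796] open 0.0611 shift [ 0.2846 -0.1159  0.0682] turn [ 0.0076  0.0018 -0.001 ] q [ 0.35  0.41 -0.47  1.77  0.21  1.01 -0.05]
```

```bash
python3 -m jog '{"motion":[0.036,-0.0145,0,0,0,0,0.6,0.071,-0.029,0,0,0,0,0.6,0.107,-0.0435,0.01,0,0,0,0.6,0.142,-0.058,0.015,0,0,0,0.6,0.178,-0.0725,0.02,0,0,0,0.6]}' >/dev/null
python3 to.py .4557 .2082 .11
```

```text
t 15.13 at [0.5102 0.1102 0.1531] open 0.0564 shift [ 0.105  -0.0392  0.0431] turn [ 0.0001  0.0001 -0.0014] q [ 0.13  0.31 -0.55  1.99  0.2   0.9  -0.37]
```

```bash
python3 -m jog '{"motion":[0.036,-0.0135,0.01,0,0,0,0.6,0.071,-0.027,0.02,0,0,0,0.6,0.105,-0.039,0.04,0,0,0,0.6,0.105,-0.039,0.042,0,0,0,0.6,0.105,-0.039,0.042,0,0,0,0.6]}' >/dev/null
python3 -m jog '{"motion":[0,0,0,0,0,0,0.6,0,0,0,0,0,0,0.6,0,0,0,0,0,0,0.6]}' >/dev/null
python3 to.py .4557 .2082 .023;python3 - <<'E'
from h import *
c=manip.capture("wrist")
cv2.imwrite("pics/w7.png",c["frame"][:,:,::-1])
E
```

```text
t 15.8 at [0.4579 0.2062 0.1119] open 0.0563 shift [ 0.0024 -0.0019  0.0889] turn [ 0.0006  0.0001 -0.0028] q [-0.05  0.34 -0.59  2.06  0.26  0.81 -0.64]
```

View pics/w7.png

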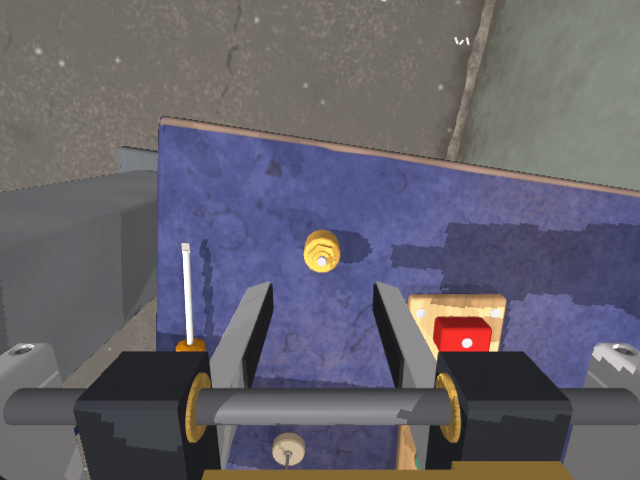

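The picture shows xs at (322,250), between the fingers.

```bash
python3 -m jog '{"motion":[0.0024,-0.002,0.035,0,0,0,0.6,0.0024,-0.002,0.07,0,0,0,0.6,0.0024,-0.002,0.089,0,0,-0.003,0.6,0.0024,-0.002,0.089,0,0,-0.003,0.6,0.0024,-0.002,0.089,0,0,-0.003,0.6]}'
python3 to.py .4557 .2082 .023
python3 -m jog '{"motion":[0,0,0,0,0,0,0.15,0,0,0,0,0,0,0.15,0,0,0,0,0,0,0.15,0,0,0,0,0,0,0.15,0,0,0,0,0,0,0.15]}'
python3 -m jog '{"motion":[0,0,0,0,0,0,0.15,0,0,0,0,0,0,0.15]}'
python3 to.py .5871 .0944 .13
```

```text
time: 16.27
tool_pos: [0.4548, 0.2086, 0.022]
orientation: [-2.045, -2.384, 0.002]
force: [-0.4, -0.3, -0.2]
opening: 0.0564
grip_force: 0.0
t 16.27 at [0.4548 0.2086 0.022 ] open 0.0564 shift [-0.0006  0.0009 -0.001 ] turn [-0.0011  0.0002  0.0012] q [-0.13  0.48 -0.51  2.12  0.39  0.63 -0.77]
time: 16.68
tool_pos: [0.455, 0.2092, 0.023]
orientation: [2.044, 2.385, 0.001]
force: [0.7, -0.9, 2.7]
opening: 0.0271
grip_force: 30.0
time: 16.85
tool_pos: [0.455, 0.2092, 0.0229]
orientation: [2.044, 2.385, 0.001]
force: [-0.1, -1.8, 6.5]
opening: 0.0273
grip_force: 30.0
t 16.85 at [0.455  0.2092 0.0229] open 0.0273 shift [-0.1337  0.113  -0.107 ] turn [0.0006 0.     0.0019] q [-0.13  0.48 -0.51  2.12  0.39  0.63 -0.77]
```

```bash
python3 -m jog '{"motion":[0,0,-0.03,0,0,0,0.15,0,0,-0.065,0,0,0,0.15,0,0,-0.09,0,0,0,0.15,-0.02,0.017,-0.1,0,0,0,0.15,-0.047,0.04,-0.1,0,0,0,0.15]}' >/dev/null
python3 -m jog '{"motion":[-0.027,0.023,0,0,0,0,0.15,-0.054,0.046,0,0,0,0,0.15,-0.075,0.064,0,0,0,0,0.15,-0.086,0.073,0,0,0,0,0.15,-0.086,0.073,0.01,0,0,0,0.15]}' >/dev/null
python3 -m jog '{"motion":[0,0,0.02,0,0,0,0.15,0,0,0.03,0,0,0,0.15,0,0,0.03,0,0,0,0.15,0,0,0.03,0,0,0,0.15]}'
python3 to.py .5873 .0948 .037
```

```text
time: 18.02
tool_pos: [0.5858, 0.096, 0.0822]
orientation: [-2.041, -2.386, 0.001]
force: [1.0, 0.3, -0.4]
opening: 0.0272
grip_force: 30.0
t 18.02 at [0.5858 0.096  0.0822] open 0.0272 shift [-0.0015  0.0014  0.0452] turn [-0.0015 -0.0004  0.0036] q [ 0.12  0.51 -0.5   1.88  0.32  0.83 -0.39]
```

```bash
python3 -m jog '{"motion":[-0.001,0.001,0.018,0,0,0.003,0.15,-0.001,0.001,0.03,0,0,0.003,0.15,-0.001,0.001,0.036,0,0,0.003,0.15,-0.001,0.001,0.036,0,0,0.003,0.15,-0.001,0.001,0.036,0,0,0.003,0.15]}' >/dev/null
python3 -m jog '{"motion":[0,0,0,0,0,0,0.15,0,0,0,0,0,0,0.15,0,0,0,0,0,0,0.15]}' >/dev/null
python3 to.py .5873 .0948 .037
```

```text
t 18.68 at [0.5882 0.0944 0.0472] open 0.027 shift [ 0.0006 -0.0008  0.0102] turn [ 0.0008 -0.     -0.0009] q [ 0.1   0.55 -0.48  1.9   0.35  0.77 -0.42]
```

```bash
python3 -m jog '{"motion":[0,-0.001,0.004,0,0,0,0.15,0,-0.001,0.008,0,0,0,0.15,0,-0.001,0.0095,0,0,0,0.15,0,-0.001,0.01,0,0,0,0.15,0,-0.001,0.01,0,0,0,0.15]}' 
python3 -m jog '{"motion":[0,0,0,0,0,0,0.15,0,0,0,0,0,0,0.15]}'
```

```text
time: 19.1
tool_pos: [0.5867, 0.094, 0.0369]
orientation: [2.048, 2.383, -0.001]
force: [-5.0, -3.2, 13.5]
opening: 0.0273
grip_force: 30.0
time: 19.27
tool_pos: [0.5866, 0.094, 0.0369]
orientation: [2.048, 2.383, -0.001]
force: [-5.4, -2.3, 13.1]
opening: 0.0272
grip_force: 30.0
```

```bash
python3 -m jog '{"motion":[0,0,0,0,0,0,0.6,0,0,0,0,0,0,0.6,0,0,0,0,0,0,0.6,0,0,0,0,0,0,0.6,0,0,-0.03,0,0,0,0.6]}' >/dev/null
python3 -m jog '{"motion":[0,0,-0.035,0,0,0,0.65,0,0,-0.07,0,0,0,0.65,0,0,-0.1,0,0,0,0.65,-0.02,0,-0.13,0,0,0,0.65,-0.05,0,-0.15,0,0,0,0.65]}' >/dev/null
python3 -m jog '{"motion":[-0.04,0,-0.01,0,0,0,0.65,-0.08,0,-0.02,0,0,0,0.65,-0.12,0,-0.03,0,0,0,0.65,-0.16,0,-0.03,0,0,0,0.65,-0.2,0,-0.03,0,0,0,0.65]}' >/dev/null
python3 -m jog '{"motion":[-0.03,0,0,0,0,0,0.65,-0.03,0,0,0,0,0,0.65,-0.03,0,0,0,0,0,0.65]}'
cat > chk.py <<'E'
from h import *
M={"xs":((.5871,.0944),26,28),"s":((.5985,.0194),32,36),"m":((.6098,-.0555),38,44),"l":((.6214,-.1305),45,52)}
C=cams(("scene","side","wrist"))
for n,c in C.items(): cv2.imwrite(f"pics/{n}9.png",c["frame"][:,:,::-1])
for k,((x,y),h,d) in M.items():
    rs=[]
    for n in("scene","side"):
        c=C[n];g=proj(c,(x,y,.014+h*.55e-3));hs=cv2.cvtColor(c["frame"],cv2.COLOR_RGB2HSV)
        m=cv2.inRange(hs,(12,150,40),(28,255,255));w=np.zeros_like(m)
        r=int(c["fx"]*d*.62e-3/np.linalg.norm(ray(c,g)[0]-[x,y,0])+.5);u,v=g.round().astype(int)
        # skirt sides: mean of left/right edge columns on rows through the skirt
        rows=[];
        for vv in range(v-3,v+4):
            q=np.where(m[vv,u-r-6:u+r+7])[0]
            if len(q): rows.append((q[0]+q[-1])/2+u-r-6)
        rs.append((n,round(float(np.median(rows)-g[0]),1),"px; mm/px",round(1e3*np.linalg.norm(ray(c,g)[0]-[x,y,0])/c["fx"],2)))
    print(k,rs)
for n in("scene","side"):
    hs=cv2.cvtColor(C[n]["frame"],cv2.COLOR_RGB2HSV)
E
python3 chk.py
```

```text
time: 20.77
tool_pos: [0.6287, -0.1846, 0.246]
orientation: [-2.051, -2.379, 0.001]
force: [0.1, 1.4, -0.3]
opening: 0.0608
grip_force: 0.0
xs [('scene', 1.6, 'px; mm/px', np.float64(1.62)), ('side', 1.4, 'px; mm/px', np.float64(1.6))]
s [('scene', -0.6, 'px; mm/px', np.float64(1.68)), ('side', 0.5, 'px; mm/px', np.float64(1.7))]
m [('scene', 0.4, 'px; mm/px', np.float64(1.74)), ('side', 0.8, 'px; mm/px', np.float64(1.8))]
l [('scene', 0.4, 'px; mm/px', np.float64(1.81)), ('side', 0.4, 'px; mm/px', np.float64(1.91))]
```

View pics/scene9.png

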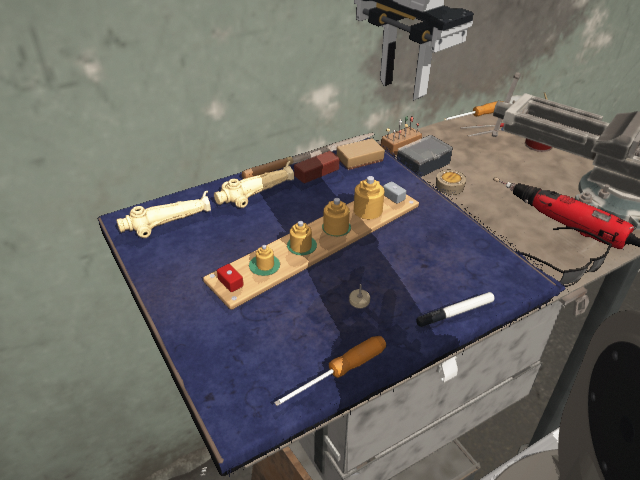

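View pics/wrist9.png

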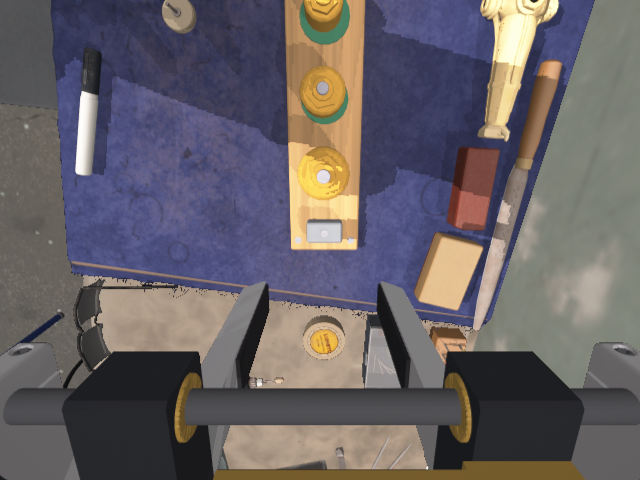

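All four stand in the right order. The xs reading of about 1.5 px (2.4 mm) off deserves a closer look.

```bash
python3 - <<'E'
from h import *
C=cams()
a=[]
for n,c in C.items():
    g=proj(c,(.5871,.0944,.02)).round().astype(int);f=c["frame"]
    a.append(cv2.resize(f[g[1]-25:g[1]+22,g[0]-25:g[0]+25,::-1],None,fx=7.8,fy=7.8,interpolation=cv2.INTER_NEAREST))
    hs=cv2.cvtColor(f,cv2.COLOR_RGB2HSV);m=cv2.inRange(hs,(12,130,40),(28,255,255))
    gr=cv2.inRange(hs,(60,70,40),(90,255,255))
    for P in[(.5871,.0944,.014),(.5871,.0944,.027)]: print(n,proj(c,P).round(1))
    for v in range(g[1]-10,g[1]+8):
        q=np.where(m[v,g[0]-20:g[0]+20])[0]+g[0]-20;q2=np.where(gr[v,g[0]-20:g[0]+20])[0]+g[0]-20
        print(v,(q.min(),q.max()) if len(q) else "",(q2.min(),q2.max()) if len(q2) else "")
cv2.imwrite("pics/xs.png",np.hstack(a))
E
```

```text
scene [263.4 264.9]
scene [263.  258.8]
252 (np.int64(256), np.int64(272)) 
253 (np.int64(256), np.int64(272)) 
254 (np.int64(256), np.int64(273)) 
255 (np.int64(256), np.int64(273)) 
256 (np.int64(256), np.int64(272)) 
257 (np.int64(256), np.int64(273)) (np.int64(274), np.int64(275))
258 (np.int64(256), np.int64(273)) (np.int64(253), np.int64(276))
259 (np.int64(257), np.int64(273)) (np.int64(252), np.int64(277))
260 (np.int64(257), np.int64(273)) (np.int64(251), np.int64(278))
261 (np.int64(257), np.int64(273)) (np.int64(250), np.int64(278))
262 (np.int64(257), np.int64(273)) (np.int64(250), np.int64(278))
263 (np.int64(257), np.int64(273)) (np.int64(250), np.int64(279))
264 (np.int64(257), np.int64(273)) (np.int64(250), np.int64(279))
265 (np.int64(257), np.int64(272)) (np.int64(249), np.int64(278))
266 (np.int64(258), np.int64(272)) (np.int64(249), np.int64(278))
267 (np.int64(258), np.int64(271)) (np.int64(250), np.int64(278))
268 (np.int64(259), np.int64(270)) (np.int64(250), np.int64(278))
269 (np.int64(261), np.int64(268)) (np.int64(251), np.int64(277))
side [284.5 294.2]
sid
[... 293 characters left out ...]
t64(293)) (np.int64(274), np.int64(296))
290 (np.int64(278), np.int64(293)) (np.int64(273), np.int64(297))
291 (np.int64(278), np.int64(293)) (np.int64(272), np.int64(297))
292 (np.int64(278), np.int64(293)) (np.int64(272), np.int64(298))
293 (np.int64(278), np.int64(293)) (np.int64(272), np.int64(298))
294 (np.int64(278), np.int64(293)) (np.int64(271), np.int64(298))
295 (np.int64(278), np.int64(293)) (np.int64(271), np.int64(298))
296 (np.int64(279), np.int64(292)) (np.int64(272), np.int64(298))
297 (np.int64(279), np.int64(292)) (np.int64(271), np.int64(298))
298 (np.int64(281), np.int64(291)) (np.int64(272), np.int64(297))
299 (np.int64(282), np.int64(289)) (np.int64(272), np.int64(296))
```

View pics/xs.png

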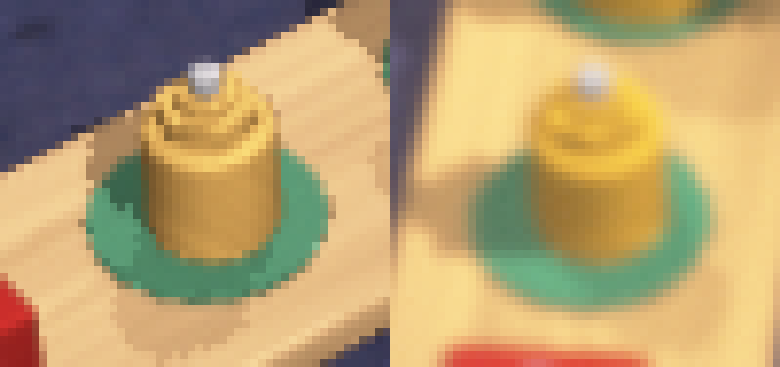

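The crop shows xs upright at (205,165), about 2 mm off its mark's centre by pixel measure, with an even green ring all round. The others are within about 1 px of theirs, so I hand the job in.

```bash
python3 -c "
from plant import manip
print(manip.finish_job())"
```

```text
the job is handed in; nothing more can be done
None
```

The four headworks stand upright and released on their marks, xs, s, m, l from the red block to the grey block, each within about 2 mm of centre by my camera measurements; I handed the job in at about 21 s, and the hand-in gave no verdict.

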